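# Lock up the tool rack with the combination padlock

## Robot

A 6-joint arm with a two-finger parallel gripper is mounted at the origin on the work surface; the furniture and walls round the work are solid. World frame = base frame: x ahead of the robot, y to its left, z up, the work surface at z = 0. Lengths are in mm, angles in rad, forces in N, time in s.
With the tool pointing down it reaches from about 400 to 925 mm from the base axis. Payload 12.5 kg.
Tool frame: the origin (TCP) lies midway between the tips of the shut fingers; the grasp point (between the pads) lies 19 mm behind it; z points along the fingers, y is the line along which they close (so a half turn about z gives the same grasp; the last joint's range is limited). The gripper opens to 95 mm and grips with 3 to 60 N. Pads are 20 mm wide; open, the fingers measure 119 mm over their backs; the gripper's body (75 mm by 180 mm) begins 59 mm behind the grasp point.
Start: joints at [-0.106, 0.491, 1.559, -0, 1.092, -0.106], TCP at [625.017, 0.021, 214.661] pointing down, gripper open.
Joint ranges: [-3.1, 3.1], [-0.84, 2.19], [0.05, 2.79], [-1.13, 4.28], [0.06, 2.93], [-2.69, 2.69]. Speed limits (rad/s): [2.22, 2.22, 2.79, 3.14, 3.14, 3.14].

## Interface

Orientations are given as [roll, pitch, yaw] about the fixed x, y, z axes, in that order (R = Rz(yaw) Ry(pitch) Rx(roll)).
In Python, from cell import env gives the robot as it stands.
- The arm moves only by the tool arm_command, never from a script. Its argument "targets" is a list of rows, each a list of 5 numbers: the shift along the tool's x, y, z in mm, then the turn about the tool's z in degrees, then the opening, from 0 (shut) to 1 (fully open). In form: [[tx, ty, tz, roll, fingers], ...]. A call has 1 to 5 rows; each row is the pose to reach, as a shift and turn from the pose commanded when the call began, along the tool's axes at that moment; what a row does not reach only later rows make up. A row lasts 1/10 s, in which the tool goes at most 50 mm and 8.59 degrees, less where a joint would pass 70% of its speed; a pose out of reach is approached as far as the arm can. A call with a gripper value outside its range is refused whole. The fingers move at their own pace and stop on an object; the grip force is fixed at half the most. Time passes only in rows, so rows that repeat a pose let the fingers close. It gives the time, the measured TCP pose, the force, the opening and the grip force at its end, in the units of the state.
- env.state(): the state, without advancing time (a new reading comes with each control period).
- env.read_camera(name): name is "scene" or "side" or "wrist"; returns a dict with "frame" (384x512x3 uint8, red, green, blue), "vertical_fov" (degrees; the focal length in pixels is half the picture's height over the tangent of half this angle, whatever the lens; pixels are square), "cx", "cy" (the principal point, pixels), "k1" (the pictures are not rectified: a ray, as slopes to the right and down, at radius r is drawn at 1 + k1 r^2 times it, then the intrinsics apply), "world_from_camera" (4x4, takes a point from camera to world coordinates); the wrist camera has in their place "hand_eye" (4x4, takes a point from camera to tool coordinates, whose origin is the TCP and whose axes are the flange's). Camera axes: x right, y down, z forward; pixel columns grow to the right and rows downward; lengths in mm; the calibration is good to about 2 mm. A picture is of the moment at which its call begins: read the wrist's pose just before it. There is no depth.
- env.job_done(): hands the job in; it is judged then, once.
The state is a dict: "t": time; "joints": joint angles; "qvel": joint speeds; "tau": joint torques, N m; "eef_pos": TCP position; "tcp_rot": TCP orientation; "ft_force": force on the tool from outside, world axes, zero at the start; "moment": the same for the moment, N m; "opening": opening from 0.0 (shut) to 1.0 (fully open); "grip_force": force on a finger pad.
Only numpy, scipy, OpenCV 4.12 (cv2) and the standard library are available. Lean on these libraries where they do the work, as an engineer would, in place of code of your own. Each camera call takes 0.05 s, during which the arm holds its last target. There are 200 camera calls.

## Task

Lock up the tool rack: first swing its keeper bar fully shut over the tools until the catch clicks and the two hasp eyes line up; then, on the combination padlock lying face up in its wooden cradle, set the dial to the third click clockwise of the index mark (pointer at three o'clock with the shackle at twelve) and pull the shackle out as far as it goes. Lift the open lock from the cradle, hook the shackle's free end through both hasp eyes from behind, the case on the robot's side, and finish while still holding it there, face up and level, its weight in the gripper and not on the rack, so that I can add my tag before it is snapped shut. Leave the tools in the rack and the loose things around as they lie.

Things in the scene. Friction and masses are not known exactly. Their poses are not given: they have to be found in the camera images.
- tool_rack: Fixed tool rack: grey base plate 205 (x) x 250 (y) x 8 mm; origin: centre of its underside, on the bench; +x away from the robot, +y left. Tools lie along x between 24 mm steel teeth. Hinge post of the keeper bar at x -13, y +105 mm. Hasp upright at y -105 mm: plate 36 mm wide, 4 mm thick (x 0 to +4), up to 103 mm above the bench, the rack's highest part.
- keeper (a joint): Keeper bar angle, rad: 0 = shut, lying along the rack's -y over the tools, at its stop; grows to 1.6 as it swings open towards the robot (1.57: along -x). Vertical hinge, light friction. Flat bar 24 x 5 mm, 50-55 mm above the bench, reaching 231 mm from the hinge. In the last 0.07 rad a spring ball catch resists (about 10 N at the knob), then holds it shut.
- keeper_knob (a point): Black upright knob on the keeper bar, a cylinder 18 mm in diameter from 60 to 97 mm above the bench; this point is on its axis, 80 mm above the bench, 150 mm from the hinge axis. It moves with the bar; pinch it from above or push it.
- hasp_eye (a point): Centre of the hasp eyes, 85 mm above the bench; axes as the rack's, the eyes' axis is x. Round holes, 22 mm, in two lugs: the upright's and the bar's own, which comes to stand just in front of it; with the bar shut they fill x -5 to +5, y -18 to +18 mm and end 18 mm above this point. The rest of the rack near it is at least 30 mm lower, but for the keeper's knob 60 mm to +y.
- lock_cradle: Fixed wooden block 76 (x) x 84 (y) x 25 mm; origin: centre of its underside, on the bench; its x points as the padlock's. Small steel stops at its corners, 36 mm above the bench, keep the padlock's case from sliding or turning (1.5 mm play); the middle 36 mm of each side is open for fingers.
- padlock: Loose padlock, about 0.57 kg, face up in the cradle, underside 25 mm above the bench. Origin: centre of the underside of its brass case, 60 (x) x 58 (y) x 30 mm; z up through the dial, +x towards the shackle. Shackle legs 13 mm above the underside: free leg at y +16, captive leg at y -16 mm. When open it balances about 14 mm to +x of the origin.
- padlock_dial (a joint): Dial pointer angle, rad, clockwise from above: 0 = at the white index mark by the shackle (padlock +x); 1.571 = third click = open (padlock -y). It rests in notches every 0.524 rad (0.07 N m to leave one) and starts 1 to 4 clicks short: turn it clockwise. Only within 0.13 rad of 1.571 is the shackle free.
- padlock_shackle (a joint): Travel of the shackle out of the case along the padlock's +x, m: 0 closed, 0.030 fully open. It moves with about 4 N of friction and stays where it is left; while the dial is wrong it gives only 2 mm.
- shackle_bow (a point): Middle of the shackle's round bow, on the bar's centre line, 74 mm from the padlock's origin when closed. The shackle is a U of round steel 9 mm thick, 41 mm wide outside, 23 mm inside. Its straight legs show 28 mm outside the case when closed; grip both legs together across (41 mm), or hook the bow from inside.
- shackle_toe (a point): Tip of the shackle's free leg, on its centre line; it points to the padlock's -x. Closed, it is 6 mm inside the case; fully open, a gap of 24 mm between tip and case lets the hasp lugs in, and the free leg's straight part is 34 mm long.
- screwdriver: Screwdriver lying in the rack (leave alone).
- cold_chisel: Cold chisel lying in the rack (leave alone).
- bolt_m16: Steel bolt 24x80x28 mm on the bench (leave alone).
- nut_0: Hex nut 35x30x16 mm on the bench (leave alone).
- dial_pointer (a point): Outer end of the white pointer rib on the top of the dial knob, 18 mm off its axis, which is the padlock's z. The knob is black, 38 mm in diameter, 33 to 52 mm above the padlock's underside, on a skirt of 49 mm (top 33 mm above the underside, 3 mm above the case).

How it is judged (in metres and radians):
On the way, in this order (a step that is already met when the one before it is completed fails the run):
1. the keeper bar is shut in its catch (value of joint keeper below 0.02 rad), for 0.2 s.
2. the dial stands at the third click, the opening position (value of joint padlock_dial between 1.44 and 1.7 rad), for 0.2 s.
3. the shackle is pulled fully open (value of joint padlock_shackle above 0.026 m), for 0.2 s.
At the end, for the whole second after the job is handed in: Keeper shut in its catch; shackle over 22 mm out; its free leg through both hasp eyes from behind, tip at least 2 mm out of the front lug and within 10 mm of the eyes' axis. Lock still held by the gripper, at rest, level within 15 degrees, off the cradle, under 4 N on the rack (value of joint keeper below 0.02 rad and value of joint padlock_shackle above 0.022 m and x of shackle_toe in the frame of hasp_eye below -0.007 m and x of shackle_bow in the frame of hasp_eye above 0.006 m and y of shackle_toe in the frame of hasp_eye between -0.01 and 0.01 m and z of shackle_toe in the frame of hasp_eye between -0.01 and 0.01 m and angle between padlock's own z axis and vertical below 0.26 rad and contact force between the fingers and padlock above 1 N and contact force between padlock and tool_rack below 4 N and contact force between padlock and lock_cradle below 0.1 N and linear speed of padlock below 0.02 m/s); the arm keeps its last pose, push and grip.
It fails at once if a tool in the rack is moved more than 3 cm (distance of any of screwdriver, cold_chisel from where it was at the start of the episode above 0.03 m).
It fails at once if a loose thing on the bench is moved more than 3 cm (distance of any of bolt_m16, nut_0 from where it was at the start of the episode above 0.03 m).
It also fails if it takes over 72 s, if anything falls off the work surface, if the arm or the gripper's body presses on something with over 40 N, if the wrist force passes 120 N, or if a joint passes its speed limit or range.

## Working session

There is one attempt and no reset: what is moved stays moved. The work goes in short steps, Python scripts to look and compute and a tool call to move; the robot and the scene stay as the last step left them, time stands still between calls to the robot, and variables do not carry over. Pictures are saved under pics/ and viewed, at most 10 in all, crops included, and the job is handed in when it is done.

Besides the shell and the picture viewer there is one more tool, called after "Call:" as name(argument=value, ...), one argument or row to a line, values as JSON. arm_command: Moves the arm, as the interface text tells. Its arguments: {"type":"object","properties":{"targets":{"type":"array","items":{"type":"array","items":{"type":"number"}}}},"required":["targets"]}

```bash
mkdir -p pics; cat > h.py <<'E'
import numpy as np, cv2, json
from cell import env
from scipy.spatial.transform import Rotation as R
def T_tool(s):
    T=np.eye(4); T[:3,:3]=R.from_euler('xyz',s['tcp_rot']).as_matrix(); T[:3,3]=s['eef_pos']; return T
def grab(name,fn=None):
    s=env.state(); c=env.read_camera(name)
    c['T']=np.array(c['world_from_camera']) if name!='wrist' else T_tool(s)@np.array(c['hand_eye'])
    c['f']=192/np.tan(np.radians(c['vertical_fov'])/2)
    if fn: cv2.imwrite('pics/'+fn,c['frame'][:,:,::-1])
    return c
def ray(c,px):
    p=np.array([[px[0]-c['cx'],px[1]-c['cy']]],float)/c['f']
    K=np.eye(3); u=cv2.undistortPoints(p.reshape(-1,1,2),K,np.array([c['k1'],0,0,0,0.])).ravel()
    d=c['T'][:3,:3]@np.array([u[0],u[1],1]); return c['T'][:3,3],d
def onz(c,px,z):
    o,d=ray(c,px); return o+d*(z-o[2])/d[2]
def proj(c,P):
    q=np.linalg.inv(c['T'])@np.append(P,1); u=q[:2]/q[2]; r2=u@u
    return u*(1+c['k1']*r2)*c['f']+[c['cx'],c['cy']]
def both(c1,p1,c2,p2):
    o1,d1=ray(c1,p1);o2,d2=ray(c2,p2)
    t=np.linalg.lstsq(np.c_[d1,-d2],o2-o1,rcond=None)[0]
    a,b=o1+t[0]*d1,o2+t[1]*d2; return (a+b)/2,np.linalg.norm(a-b)
E
python3 - <<'E'
from h import *
a=grab('scene'); b=grab('side'); w=grab('wrist')
im=np.vstack([np.hstack([a['frame'],b['frame']])])
cv2.imwrite('pics/a.png',a['frame'][:,:,::-1]);cv2.imwrite('pics/b.png',b['frame'][:,:,::-1]);cv2.imwrite('pics/w.png',w['frame'][:,:,::-1])
s=env.state();print(s)
for c in (a,b,w): print(c['T'].round(3).tolist(),c['f'],c['k1'],c['cx'],c['cy'])
print(np.array(w['hand_eye']).round(3))
E
```

```text
{'t': 0.15, 'joints': array([-1.05598579e-01,  4.91403781e-01,  1.55928561e+00, -2.62865066e-05,
        1.09169806e+00, -1.05614050e-01]), 'qvel': array([-2.18256443e-04, -4.02623784e-04, -1.87905568e-03,  9.09190432e-05,
       -7.07496070e-04,  1.07910054e-04]), 'tau': array([ 3.16444048e-04, -6.12899423e+01, -2.58276522e+01,  6.91918633e-02,
        4.73701756e-02, -5.07232733e-05]), 'eef_pos': array([6.24834556e+02, 3.47701296e-02, 2.14214958e+02]), 'tcp_rot': array([-3.14079982e+00, -6.05986854e-05,  1.57082390e+00]), 'ft_force': array([ 0.25598119, -0.36631482, -0.0918097 ]), 'moment': array([ 0.00639371,  0.03604298, -0.02480161]), 'grip_force': 0.0, 'opening': 0.9977067159336342}
[[0.852, -0.362, 0.378, 138.265], [-0.524, -0.571, 0.632, -486.496], [-0.013, -0.736, -0.676, 797.585], [0.0, 0.0, 0.0, 1.0]] 488.14039445387175 -0.13685537221827881 253.69757148130046 188.1051600142006
[[0.996, -0.031, 0.083, 471.007], [-0.085, -0.586, 0.806, -487.357], [0.023, -0.809, -0.587, 580.685], [0.0, 0.0, 0.0, 1.0]] 389.67378004509095 -0.09828726290662161 257.9079953153249 190.16650358702924
[[1.0, 0.0, -0.001, 623.67], [-0.0, -0.963, -0.269, 77.132], [-0.001, 0.269, -0.963, 384.28], [0.0, 0.0, 0.0, 1.0]] 344.6956941848964 -0.05927371407735081 252.7072001807331 195.95370875623416
[[  -0.      -0.963   -0.269   77.119]
 [   1.      -0.      -0.      -1.285]
 [  -0.      -0.269    0.963 -170.146]
 [   0.       0.       0.       1.   ]]
```

View pics/a.png

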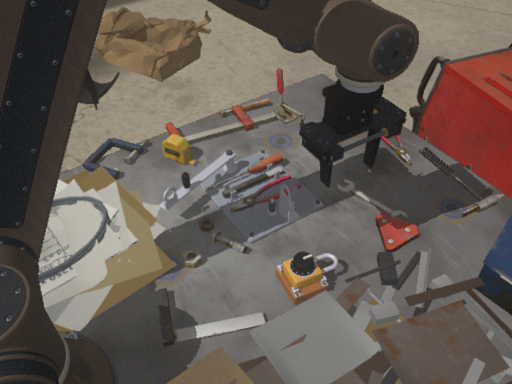

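View pics/b.png

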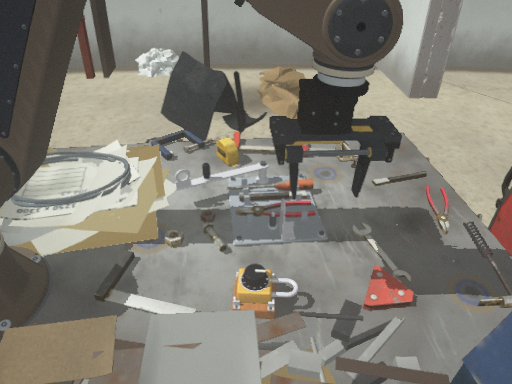

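```bash
python3 - <<'E'
import cv2,numpy as np
a=cv2.imread('pics/a.png');b=cv2.imread('pics/b.png')
A=cv2.resize(a[140:300,150:350],(800,640))[:,:];
A=cv2.resize(a[140:300,150:350],(500,400));B=cv2.resize(b[150:320,150:350],(500,425))
A=cv2.resize(a[145:305,150:350],(400,320),interpolation=3);
o=np.zeros((600,800,3),np.uint8)
o[:,:400]=cv2.resize(a[145:305,160:350],(400,337),interpolation=3)[0:337].repeat(1,0) if 0 else 0
o[:300,:400]=cv2.resize(a[145:245,160:293],(400,300),interpolation=3)
o[:300,400:]=cv2.resize(a[240:305,265:352],(400,300),interpolation=3)
o[300:,:400]=cv2.resize(b[150:250,167:300+0],(400,300),interpolation=3)
o[300:,400:]=cv2.resize(b[255:330,220:320],(400,300),interpolation=3)
cv2.imwrite('pics/c.png',o)
E
```

```text
(no output)
```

View pics/c.png

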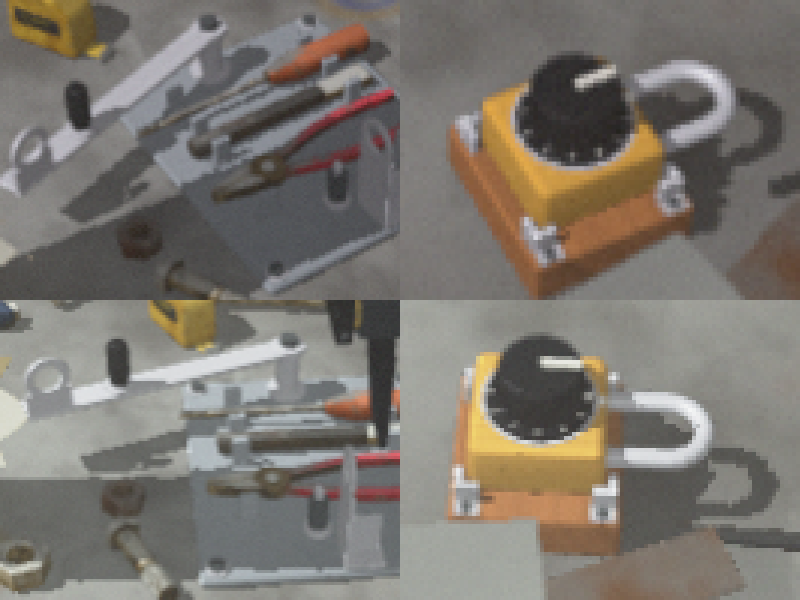

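View pics/w.png

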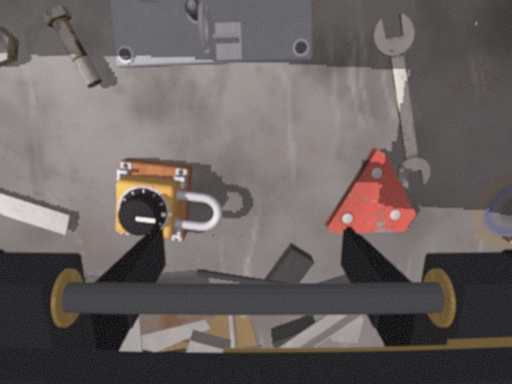

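```bash
python3 - <<'E'
from h import *
a=grab('scene');b=grab('side');w=grab('wrist')
for p in [(113,66),(311,58),(124,54),(301,47)]: print('base',onz(w,p,8))
print('base side',onz(b,(233.5,244.3),8),onz(b,(326,240),8),onz(b,(230,179),8))
print('knob',both(a,(185.9,179.9),b,(206.2,170.6)))
print('hinge',both(a,(229.2,152.3),b,(263.4,163.7)))
print('hasp',both(a,(285,191),b,(283.2,211)))
im=w['frame'];hsv=cv2.cvtColor(im,cv2.COLOR_RGB2HSV)
m=cv2.inRange(hsv,(15,150,90),(30,255,255));m[:,:100]=0;m[:,230:]=0;m[250:]=0
print(cv2.minAreaRect(cv2.findNonZero(m)))
# shackle outer extents
g=cv2.inRange(hsv,(0,0,165),(180,60,255));g2=np.zeros_like(g);g2[185:240,186:226]=g[185:240,186:226]
n,l,st,ce=cv2.connectedComponentsWithStats(g2);i=1+st[1:,4].argmax();print(st[i],ce[i])
cn=max(cv2.findContours((l==i).astype(np.uint8),0,2)[0],key=cv2.contourArea)
x,y,ww,hh=st[i][:4]
mm=(l==i);xs=np.where(mm.any(0))[0]
for X in (190,194,198,202): 
    r=np.where(mm[:,X])[0];print(X,r.min(),r.max(), (mm[:,X]).sum())
tip=np.where(mm[:,xs.max()])[0].mean();print('tip',xs.max(),tip,onz(w,(xs.max()+.5,tip),38))
for p in [(190,200),(190,220)]:print(onz(w,p,38))
k=cv2.inRange(hsv,(0,0,0),(180,255,60))[185:240,110:175]
# pointer in wrist
cv2.imwrite('pics/d.png',cv2.resize(np.hstack([im[150:250,100:240,::-1]]),(800,571),interpolation=3))
print(proj(w,[0,0,0]))
E
```

```text
base [477.66999011 112.71088432   8.        ]
base [683.61465278 119.47482456   8.        ]
base [490.33051586 124.37583114   8.        ]
base [672.95762713 130.12175804   8.        ]
base side [483.87836855 108.42485433   8.        ] [682.42387297 109.14527833   8.        ] [483.30504059 351.98747072   8.        ]
knob (array([426.98260599, 290.84584301,  76.45191719]), np.float64(1.3530791566511233))
hinge (array([569.15810983, 347.76102349,  55.91710443]), np.float64(1.9095634136176467))
hasp (array([591.74770209, 140.67786529,  72.73723984]), np.float64(9.81492492437332))
((146.02708435058594, 205.56494140625), (58.61953353881836, 54.73408889770508), 8.32564926147461)
[186 193  34  37 524] [203.79580153 212.24427481]
190 193 228 14
194 194 229 14
198 194 229 14
202 195 229 14
tip 219 213.0 [588.36348449 -38.53017243  38.        ]
[557.72958098 -24.1910698   38.        ]
[556.61765192 -46.42960091  38.        ]
[-213.6550071   174.01881092]
```

View pics/d.png

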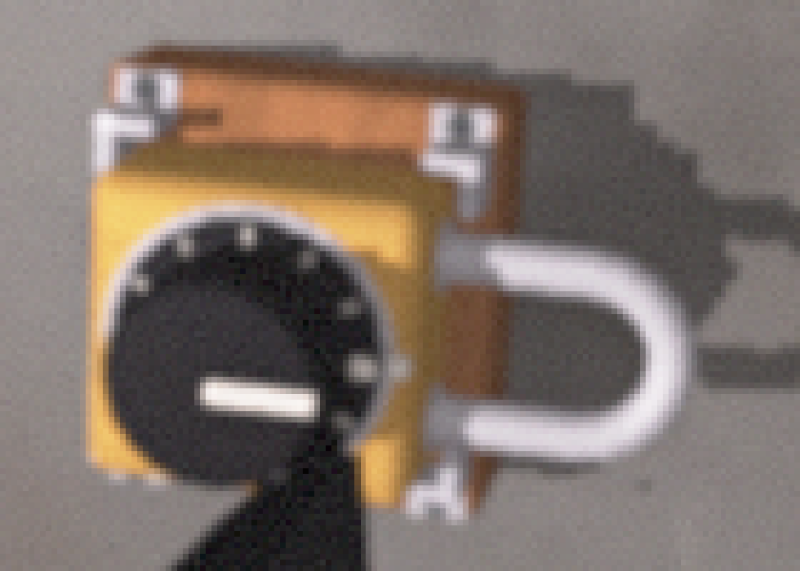

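Call:
arm_command(
  targets=[
    [150, -100, 20, 0, 1],
    [150, -100, 20, 0, 1],
    [150, -100, 20, 0, 1],
    [150, -100, 20, 0, 1],
    [150, -100, 20, 0, 1],
  ],
)

```text
t: 0.8
eef_pos: [522.8, 152.6, 194.5]
tcp_rot: [-3.14, -0.0, 1.574]
ft_force: [0.4, -0.8, -0.7]
opening: 1.0
grip_force: 0.0
```

Call:
arm_command(
  targets=[
    [141, -98, 15, 0, 1],
    [141, -98, 15, 0, 1],
    [141, -98, 15, 0, 1],
    [141, -98, 15, 0, 1],
    [141, -98, 15, 0, 1],
  ],
)

```text
t: 1.3
eef_pos: [426.0, 292.6, 179.6]
tcp_rot: [-3.142, -0.0, 1.574]
ft_force: [1.5, -0.3, 0.8]
opening: 1.001
grip_force: 0.0
```

```bash
python3 - <<'E'
from h import *
c=grab('wrist','e.png');print(env.state()['eef_pos'],env.state()['tcp_rot'])
print(proj(c,[427,291,97]),proj(c,[569,348,60]))
E
```

```text
[427.0395811  291.50249379 179.71798195] [3.14121859e+00 4.60923617e-05 1.57288900e+00]
[255.69073866 205.97693319] [424.37147104 128.49626941]
```

View pics/e.png

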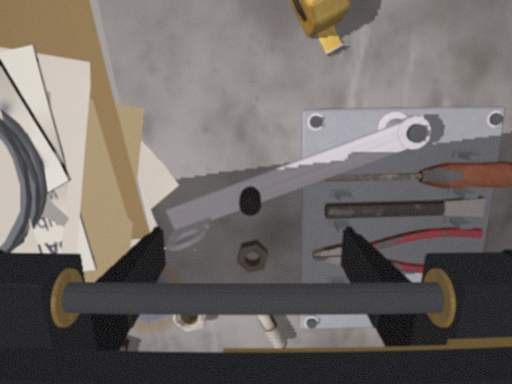

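```bash
python3 - <<'E'
from h import *
c=grab('wrist')
f=lambda p,z:print(p,z,onz(c,p,z).round(1))
f((250.5,196),97);f((417,132),65);f((417,132),56)
for p in [(303,108),(302,328),(503,107),]: f(p,8)
for p in [(316,121.5),(496,119),(312,322.5)]: f(p,10)
E
```

```text
(250.5, 196) 97 [424.1 297.8  97. ]
(417, 132) 65 [561.8 344.2  65. ]
(417, 132) 56 [566.1 343.4  56. ]
(303, 108) 8 [474.3 361.3   8. ]
(302, 328) 8 [483.7 113.1   8. ]
(503, 107) 8 [675.  365.5   8. ]
(316, 121.5) 10 [487.1 348.7  10. ]
(496, 119) 10 [668.2 353.6  10. ]
(312, 322.5) 10 [494.6 122.   10. ]
```

Call:
arm_command(
  targets=[
    [2, -4, 50, 0, 1],
    [2, -4, 95, 0, 1],
    [2, -4, 117, 0, 1],
    [2, -4, 117, 0, 0],
    [2, -4, 117, 0, 0],
  ],
)

```text
t: 1.9
eef_pos: [424.1, 292.3, 63.1]
tcp_rot: [3.141, 0.0, 1.569]
ft_force: [-0.3, -0.2, -0.1]
opening: 0.887
grip_force: 0.0
```

Call:
arm_command(
  targets=[
    [0, 0, 0, 0, 0],
    [0, 0, 0, 0, 0],
    [0, 0, 0, 0, 0],
    [0, 0, 0, 0, 0],
    [0, 0, 0, 0, 0],
  ],
)

```text
t: 2.4
eef_pos: [423.1, 293.1, 63.0]
tcp_rot: [3.141, -0.0, 1.571]
ft_force: [-0.7, -0.9, -0.4]
opening: 0.471
grip_force: 0.0
```

```bash
python3 - <<'E'
from h import *
s=env.state();print(s['eef_pos'],s['opening'],s['grip_force'],s['ft_force'])
h=np.array([562.9,344.4]);p=[np.array(h+150*np.array([-np.sin(f),-np.cos(f)])) for f in [1.227,1.1,.95,.8,.65,.5,.4,.3,.2,.1,.04,0,-.031]]
for q in p: print((q-s['eef_pos'][:2])[::-1].round(1),(q-p[0])[::-1].round(1))
E
```

```text
[423.10366732 293.13770596  62.98308808] 0.471433135642367 0.0 [-0.67721225 -0.9184182  -0.42404343]
[ 0.7 -1.4] [0. 0.]
[-16.8   6.1] [-17.5   7.5]
[-36.   17.8] [-36.7  19.2]
[-53.2  32.2] [-53.9  33.6]
[-68.2  49. ] [-68.9  50.4]
[-80.4  67.9] [-81.1  69.3]
[-86.9  81.4] [-87.6  82.8]
[-92.   95.5] [-92.7  96.9]
[-95.7 110. ] [-96.5 111.4]
[-98.  124.8] [-98.7 126.2]
[-98.6 133.8] [-99.3 135.2]
[-98.7 139.8] [-99.4 141.2]
[-98.7 144.4] [-99.4 145.9]
```

Call:
arm_command(
  targets=[
    [0, 0, 0, 0, 0],
    [0, 0, 0, 0, 0],
    [0, 0, 0, 0, 0],
    [0, 0, 0, 0, 0],
    [0, 0, 0, 0, 0],
  ],
)

```text
t: 2.9
eef_pos: [423.4, 293.2, 62.6]
tcp_rot: [3.141, -0.0, 1.571]
ft_force: [2.8, 1.7, -2.3]
opening: 0.182
grip_force: 30.0
```

Call:
arm_command(
  targets=[
    [-8, 3, 0, 0, 0],
    [-17, 7, 0, 0, 0],
    [-27, 13, 0, 0, 0],
    [-37, 19, 0, 0, 0],
    [-46, 26, 0, 0, 0],
  ],
)

```text
t: 3.4
eef_pos: [449.7, 246.4, 62.7]
tcp_rot: [3.141, -0.0, 1.571]
ft_force: [2.1, 6.4, -1.7]
opening: 0.185
grip_force: 30.0
```

Call:
arm_command(
  targets=[
    [-8, 8, 0, 0, 0],
    [-16, 16, 0, 0, 0],
    [-23, 25, 0, 0, 0],
    [-30, 35, 0, 0, 0],
    [-35, 44, 0, 0, 0],
  ],
)

```text
t: 3.9
eef_pos: [491.7, 209.9, 62.5]
tcp_rot: [-3.137, 0.003, 1.571]
ft_force: [-10.4, -10.1, 8.7]
opening: 0.181
grip_force: 30.0
```

Call:
arm_command(
  targets=[
    [-6, 13, 0, 0, 0],
    [-11, 27, 0, 0, 0],
    [-15, 41, 0, 0, 0],
    [-17, 54, 0, 0, 0],
    [-18, 65, 0, 0, 0],
  ],
)

```text
t: 4.4
eef_pos: [558.9, 193.6, 62.7]
tcp_rot: [-3.141, 0.0, 1.57]
ft_force: [-15.3, -2.2, 8.6]
opening: 0.185
grip_force: 30.0
```

Call:
arm_command(
  targets=[
    [0, 4, 0, 0, 0],
    [0, 7, 0, 0, 0],
    [0, 10, 0, 0, 0],
    [0, 13, 0, 0, 0],
    [0, 13, 0, 0, 0],
  ],
)

```text
t: 4.9
eef_pos: [568.2, 193.7, 62.5]
tcp_rot: [-3.134, 0.001, 1.571]
ft_force: [-16.0, -4.9, 13.8]
opening: 0.185
grip_force: 30.0
```

Call:
arm_command(
  targets=[
    [0, 2, 0, 0, 0],
    [0, 4, 0, 0, 0],
    [0, 4, 0, 0, 0],
    [0, 4, 0, 0, 0],
    [0, 4, 0, 0, 0],
  ],
)

```text
t: 5.4
eef_pos: [568.3, 193.5, 62.3]
tcp_rot: [-3.126, 0.003, 1.571]
ft_force: [-35.3, -4.5, 24.0]
opening: 0.182
grip_force: 30.0
```

Call:
arm_command(
  targets=[
    [0, -7, 0, 0, 0.5],
    [0, -7, 0, 0, 0.5],
    [0, -7, 0, 0, 0.5],
    [0, -7, 0, 0, 0.5],
    [0, -7, 0, 0, 0.5],
  ],
)

```text
t: 5.9
eef_pos: [568.5, 194.1, 62.5]
tcp_rot: [3.141, -0.0, 1.571]
ft_force: [0.7, -0.5, -0.2]
opening: 0.486
grip_force: 0.0
```

Call:
arm_command(
  targets=[
    [0, -7, -50, 0, 0.7],
    [0, -7, -100, 0, 0.7],
    [-50, -7, -130, 0, 0.7],
    [-100, -4, -130, 0, 0.7],
    [-130, 0, -130, 0, 0.7],
  ],
)

```text
t: 6.4
eef_pos: [568.4, 62.1, 194.2]
tcp_rot: [3.139, 0.0, 1.571]
ft_force: [-0.6, 0.2, -1.0]
opening: 0.701
grip_force: 0.0
```

Call:
arm_command(
  targets=[
    [0, 0, 0, 0, 0.7],
    [0, 0, 0, 0, 0.7],
  ],
)

```text
t: 6.6
eef_pos: [568.2, 63.4, 192.7]
tcp_rot: [3.141, -0.0, 1.569]
ft_force: [-0.7, 0.5, -0.1]
opening: 0.7
grip_force: 0.0
```

```bash
python3 - <<'E'
from h import *
c=grab('wrist','f.png');print(env.state()['eef_pos'],env.state()['tcp_rot'])
np.savez('f.npz',T=c['T'],f=c['f'],k1=c['k1'],cx=c['cx'],cy=c['cy'])
print('eye top pred',proj(c,[582.5,135,103]),'knob',proj(c,[567.6,194.5,97]))
E
```

```text
[568.08098537  64.21857466 192.5508732 ] [-3.14158432e+00 -2.13009282e-04  1.57016507e+00]
eye top pred [273.7081307  107.67010648] knob [253.22683481  22.22052145]
```

View pics/f.png

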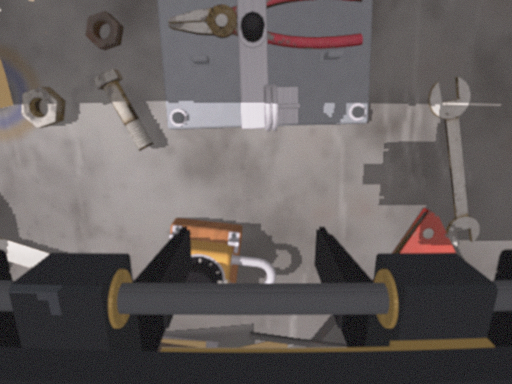

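Call:
arm_command(
  targets=[
    [-139, -35, 15, 0, 0.7],
    [-139, -35, 15, 0, 0.7],
    [-139, -35, 15, 0, 0.7],
    [-139, -35, 15, 0, 0.7],
    [-139, -35, 15, 0, 0.7],
  ],
)

```text
t: 7.15
eef_pos: [533.1, -74.6, 177.5]
tcp_rot: [-3.141, -0.0, 1.57]
ft_force: [0.3, -0.4, -0.3]
opening: 0.702
grip_force: 0.0
```

```bash
python3 - <<'E'
from h import *
c=grab('wrist');s=env.state();print(s['eef_pos'],s['tcp_rot'])
np.savez('g.npz',T=c['T'],f=c['f'],k1=c['k1'],cx=c['cx'],cy=c['cy'])
o=proj(c,[525,-32,60]).astype(int);print(o)
im=c['frame'];cv2.imwrite('pics/g0.png',im[:,:,::-1])
x0,y0=o[0]-70,max(o[1]-75,0);print('crop',x0,y0)
cv2.imwrite('pics/g.png',cv2.resize(im[y0:y0+150,x0:x0+200,::-1],(800,600),interpolation=3))
E
```

```text
[533.3203114  -73.97126069 177.61402957] [ 3.14149699e+00 -2.70253283e-04  1.57134059e+00]
[244 142]
crop 174 67
```

View pics/g.png

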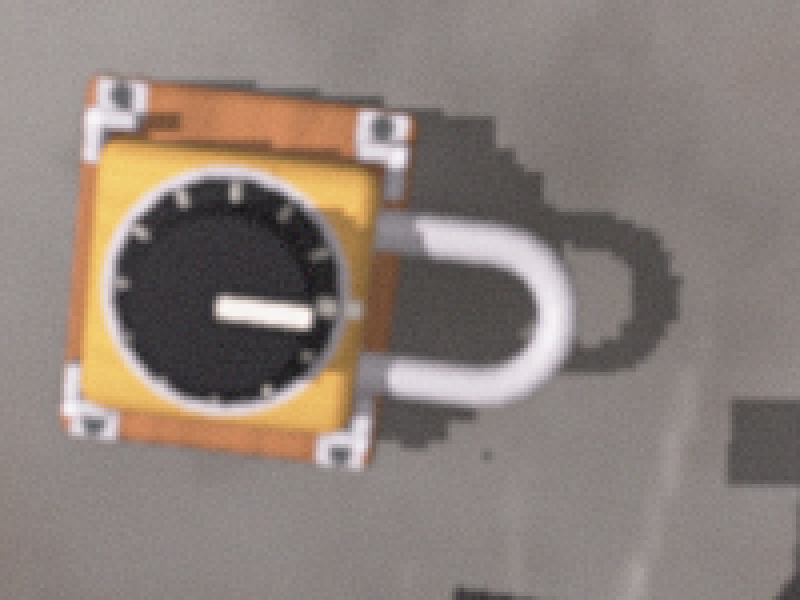

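```bash
python3 - <<'E'
from h import *
d=np.load('g.npz');c={k:d[k] for k in d}
P=lambda X,Y,z:onz(c,(174+X/4-.375,67+Y/4-.375),z)
cs=[P(*q,55) for q in [(105,143),(383,170),(345,432),(82,405)]]
for q in cs: print(q.round(1))
print('ctr',np.mean(cs,0).round(1),'yaw',[np.degrees(np.arctan2(*(v)[[1,0]])).round(1) for v in (cs[1]-cs[0],cs[2]-cs[3])],[np.degrees(np.arctan2(-v[0],v[1])).round(1) for v in (cs[0]-cs[3],cs[1]-cs[2])])
print('skirt',P(228,290,58).round(1),'tip outer',P(578,312,38).round(1), 'legs', P(400,232,38).round(1),P(390,377,38).round(1))
print('pointer',P(215,306,77),P(312,318,77))
cr=[P(*q,25) for q in [(92,76),(413,115),(368,465),(62,425)]];print('cradle',np.mean(cr,0).round(1))
d=np.load('f.npz');c={k:d[k] for k in d}
for p in [(270.5,84),(270.5,107),(270.5,130)]: print('lug',onz(c,p,95).round(1))
E
```

```text
[488.3   0.8  55. ]
[545.6  -4.8  55. ]
[538.  -60.1  55. ]
[481.2 -54.1  55. ]
ctr [513.3 -29.6  55. ] yaw [np.float64(-5.5), np.float64(-6.1)] [np.float64(-7.4), np.float64(-7.8)]
skirt [513.4 -29.2  58. ] tip outer [590.6 -36.2  38. ] legs [550.3 -18.6  38. ] [548.5 -51.   38. ]
pointer [511.98746828 -30.20348122  77.        ] [530.97521328 -32.57986446  77.        ]
cradle [512.6 -29.4  25. ]
lug [580.4 152.   95. ]
lug [580.5 135.3  95. ]
lug [580.7 118.1  95. ]
```

Call:
arm_command(
  targets=[
    [44.5, -20, 0, 6.5, 0.7],
    [44.5, -20, 50, 6.5, 0.7],
    [44.5, -20, 90, 6.5, 0.55],
    [44.5, -20, 115, 6.5, 0.5],
    [44.5, -20, 115, 6.5, 0.5],
  ],
)

```text
t: 7.7
eef_pos: [512.0, -28.5, 60.1]
tcp_rot: [-3.137, -0.0, 1.46]
ft_force: [0.0, 0.5, 0.4]
opening: 0.525
grip_force: 0.0
```

Call:
arm_command(
  targets=[
    [0, 0, 0, 0, 0],
    [0, 0, 0, 0, 0],
    [0, 0, 0, 0, 0],
    [0, 0, 0, 0, 0],
    [0, 0, 0, 0, 0],
  ],
)

```text
t: 8.2
eef_pos: [513.7, -30.3, 63.9]
tcp_rot: [3.139, -0.0, 1.457]
ft_force: [-0.3, 5.3, 7.4]
opening: 0.388
grip_force: 30.0
```

Call:
arm_command(
  targets=[
    [0, 0, 0, 8, 0],
    [0, 0, 0, 16, 0],
    [0, 0, 0, 24, 0],
    [0, 0, 0, 32, 0],
    [0, 0, 0, 40, 0],
  ],
)

```text
t: 8.7
eef_pos: [514.6, -30.7, 63.9]
tcp_rot: [3.138, -0.003, 0.753]
ft_force: [4.4, 0.1, 2.6]
opening: 0.392
grip_force: 30.0
```

Call:
arm_command(
  targets=[
    [0, 0, 0, 8, 0],
    [0, 0, 0, 16, 0],
    [0, 0, 0, 24, 0],
    [0, 0, 0, 32, 0],
    [0, 0, 0, 40, 0],
  ],
)

```text
t: 9.2
eef_pos: [514.8, -31.4, 63.9]
tcp_rot: [3.14, -0.005, 0.055]
ft_force: [3.9, -4.0, 3.2]
opening: 0.392
grip_force: 30.0
```

Call:
arm_command(
  targets=[
    [0, 0, 0, 6, 0],
    [0, 0, 0, 11, 0],
    [0, 0, 0, 11, 0],
    [0, 0, 0, 11, 0],
    [0, 0, 0, 11, 0],
  ],
)

```text
t: 9.7
eef_pos: [514.6, -31.3, 63.9]
tcp_rot: [3.141, -0.004, -0.13]
ft_force: [2.9, -3.9, 6.7]
opening: 0.388
grip_force: 30.0
```

Call:
arm_command(
  targets=[
    [0, 0, 0, 0, 0.7],
    [0, 0, 0, 0, 0.7],
    [0, 0, 0, 0, 0.7],
    [0, 0, 0, 0, 0.7],
    [0, 0, -40, 0, 0.7],
  ],
)

```text
t: 10.2
eef_pos: [510.9, -30.1, 99.6]
tcp_rot: [-3.141, 0.008, -0.131]
ft_force: [0.7, 0.3, 1.1]
opening: 0.692
grip_force: 0.0
```

Call:
arm_command(
  targets=[
    [0, 0, -40, 0, 0.7],
    [0, 0, -60, 0, 0.7],
    [0, 0, -60, 0, 0.7],
    [0, 0, -60, 0, 0.7],
  ],
)

```text
t: 10.6
eef_pos: [512.7, -30.4, 162.4]
tcp_rot: [-3.142, -0.0, -0.131]
ft_force: [-0.2, 0.7, -0.5]
opening: 0.7
grip_force: 0.0
```

```bash
python3 - <<'E'
from h import *
c=grab('wrist');s=env.state();print(s['eef_pos'],s['tcp_rot'])
np.savez('i.npz',T=c['T'],f=c['f'],k1=c['k1'],cx=c['cx'],cy=c['cy'])
b=grab('side')
cv2.imwrite('pics/i.png',np.hstack([cv2.resize(c['frame'][:,:,::-1],(533,400)),cv2.resize(b['frame'][255:330,220:270,::-1],(267,400),interpolation=3)]))
E
```

```text
[512.49294828 -30.34901385 161.7812418 ] [-3.14150843e+00  1.25632168e-03 -1.30751917e-01]
```

View pics/i.png

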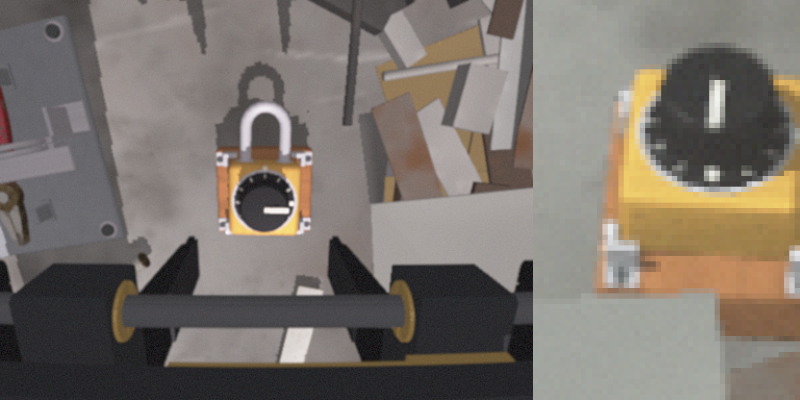

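Call:
arm_command(
  targets=[
    [53, 0, 0, 0, 0.7],
    [53, 0, 40, 0, 0.7],
    [53, 0, 88, 0, 0.7],
    [53, 0, 125, 0, 0.7],
    [53, 0, 138, 0, 0.6],
  ],
)

```text
t: 11.2
eef_pos: [563.6, -37.1, 20.4]
tcp_rot: [-3.141, 0.006, -0.131]
ft_force: [1.3, -1.1, 0.5]
opening: 0.662
grip_force: 0.0
```

Call:
arm_command(
  targets=[
    [0, 0, 0, 0, 0.2],
    [0, 0, 0, 0, 0.2],
    [0, 0, 0, 0, 0.2],
    [0, 0, 0, 0, 0.2],
    [0, 0, 0, 0, 0.2],
  ],
)

```text
t: 11.7
eef_pos: [566.4, -37.5, 26.0]
tcp_rot: [3.141, -0.003, -0.131]
ft_force: [1.5, -0.8, 5.7]
opening: 0.423
grip_force: 30.0
```

Call:
arm_command(
  targets=[
    [5, 0, 0, 0, 0.2],
    [10, 0, 0, 0, 0.2],
    [15, 0, 0, 0, 0.2],
    [20, 0, 0, 0, 0.2],
    [25, 0, 0, 0, 0.2],
  ],
)

```text
t: 12.2
eef_pos: [590.4, -40.7, 24.6]
tcp_rot: [-3.142, 0.001, -0.131]
ft_force: [-4.2, 0.6, 3.8]
opening: 0.424
grip_force: 30.0
```

Call:
arm_command(
  targets=[
    [3, 0, 0, 0, 0.2],
    [6, 0, 0, 0, 0.2],
    [8, 0, 0, 0, 0.2],
    [8, 0, 0, 0, 0.2],
    [8, 0, 0, 0, 0.2],
  ],
)

```text
t: 12.7
eef_pos: [598.5, -41.7, 24.7]
tcp_rot: [-3.142, -0.001, -0.131]
ft_force: [-1.8, 1.5, 3.4]
opening: 0.421
grip_force: 30.0
```

Call:
arm_command(
  targets=[
    [3, 0, 0, 0, 0.2],
    [6, 0, 0, 0, 0.2],
    [6, 0, 0, 0, 0.2],
    [6, 0, 0, 0, 0.2],
  ],
)

```text
t: 13.1
eef_pos: [599.5, -41.7, 23.2]
tcp_rot: [-3.141, 0.011, -0.13]
ft_force: [-19.7, 2.1, 3.0]
opening: 0.42
grip_force: 30.0
```

Call:
arm_command(
  targets=[
    [-6, 0, 0, 0, 0.9],
    [-6, 0, 0, 0, 0.9],
    [-6, 0, 0, 0, 0.9],
    [-6, 0, 0, 0, 0.9],
    [-6, 0, -30, 0, 0.9],
  ],
)

```text
t: 13.6
eef_pos: [597.1, -41.6, 52.2]
tcp_rot: [-3.141, 0.005, -0.131]
ft_force: [0.1, -0.1, -0.1]
opening: 0.783
grip_force: 0.0
```

Call:
arm_command(
  targets=[
    [0, 0, -50, 0, 0.9],
    [0, 0, -98, 0, 0.9],
    [0, 0, -98, 0, 0.9],
    [0, 0, -98, 0, 0.9],
  ],
)

```text
t: 14.0
eef_pos: [598.8, -41.8, 153.7]
tcp_rot: [3.141, -0.003, -0.131]
ft_force: [-0.4, 0.6, -0.7]
opening: 0.898
grip_force: 0.0
```

```bash
python3 - <<'E'
from h import *
c=grab('wrist');s=env.state();print(s['eef_pos'],s['tcp_rot'],s['opening'])
hsv=cv2.cvtColor(c['frame'],cv2.COLOR_RGB2HSV)
b=grab('side'); cv2.imwrite('pics/j.png',cv2.resize(np.hstack([c['frame'],b['frame']])[:,:,::-1],(800,300)))
t=np.array([np.cos(-.122),np.sin(-.122)]);tgt=np.array([514.7,-31.3])+8*t
d=tgt-s['eef_pos'][:2];y=s['tcp_rot'][2];print('tx,ty',d@[np.cos(y),np.sin(y)],d@[np.sin(y),-np.cos(y)])
E
```

```text
[598.156481   -41.67671568 152.30367792] [ 3.14158656e+00 -1.64632124e-04 -1.30884865e-01] 0.9031923237711729
tx,ty -76.09725715107471 0.5329901823142125
```

View pics/j.png

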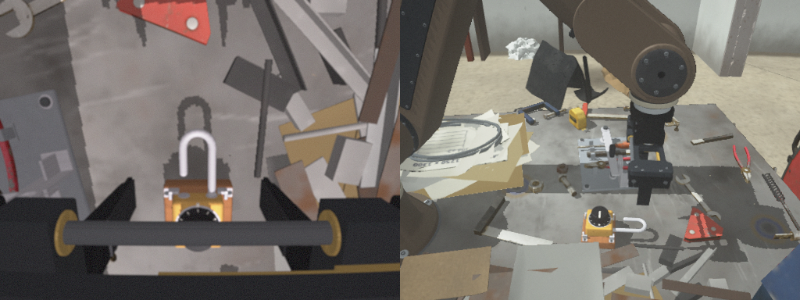

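Call:
arm_command(
  targets=[
    [-40, 0, 0, 0, 0.85],
    [-78, 0.5, 0, 0, 0.85],
    [-78, 0.5, 0, 0, 0.85],
    [-78, 0.5, 40, 0, 0.85],
    [-78, 0.5, 75, 0, 0.85],
  ],
)

```text
t: 14.6
eef_pos: [521.1, -32.1, 76.1]
tcp_rot: [3.142, -0.001, -0.131]
ft_force: [-0.0, 0.1, -0.4]
opening: 0.851
grip_force: 0.0
```

Call:
arm_command(
  targets=[
    [0, 0, 20, 0, 0.85],
    [0, 0, 35, 0, 0.85],
    [0, 0, 43, 0, 0.85],
    [0, 0, 47, 0, 0.85],
    [0, 0, 48, 0, 0.8],
  ],
)

```text
t: 15.1
eef_pos: [520.9, -32.0, 29.2]
tcp_rot: [-3.142, 0.001, -0.131]
ft_force: [1.1, -0.7, 1.1]
opening: 0.82
grip_force: 0.0
```

Call:
arm_command(
  targets=[
    [0, 0, 0, 0, 0.3],
    [0, 0, 0, 0, 0.3],
    [0, 0, 0, 0, 0.3],
    [0, 0, 0, 0, 0.3],
    [0, 0, 0, 0, 0.3],
  ],
)

```text
t: 15.6
eef_pos: [521.2, -32.1, 30.2]
tcp_rot: [3.142, -0.001, -0.131]
ft_force: [-0.6, 1.3, 7.3]
opening: 0.612
grip_force: 30.0
```

Call:
arm_command(
  targets=[
    [0, 0, -5, 0, 0.3],
    [0, 0, -15, 0, 0.3],
    [0, 0, -40, 0, 0.3],
    [0, 0, -70, 0, 0.3],
    [0, 0, -105, 0, 0.3],
  ],
)

```text
t: 16.1
eef_pos: [520.1, -31.9, 135.6]
tcp_rot: [-3.142, 0.002, -0.131]
ft_force: [0.0, 0.2, -5.7]
opening: 0.609
grip_force: 30.0
```

Call:
arm_command(
  targets=[
    [0, 0, 0, 0, 0.3],
    [0, 0, 0, 0, 0.3],
    [0, 0, 0, 0, 0.3],
  ],
)

```text
t: 16.4
eef_pos: [520.1, -31.9, 133.5]
tcp_rot: [-3.141, 0.002, -0.131]
ft_force: [-0.7, -0.4, -4.8]
opening: 0.61
grip_force: 30.0
```

```bash
cat > toe.py <<'E'
from h import *
c=grab('wrist','k.png');s=env.state();print(s['eef_pos'],s['tcp_rot'],s['ft_force'],s['opening'],s['grip_force'])
# tool-frame projection
c2=dict(c);c2['T']=np.array(c['hand_eye'])   # rays in tool frame
zt=-8.5   # legs: 13 above underside, TCP 4.5 above underside -> tool z=-8.5
pr=lambda P:proj(c2,np.array(P,float))
exp={'toe':(46,-16,zt),'free88':(80,-16,zt),'cap40':(40,16,zt),'cap80':(80,16,zt),'bowout':(100.5,0,zt)}
for k,v in exp.items(): print(k,pr(v).round(1))
im=c['frame'];hsv=cv2.cvtColor(im,cv2.COLOR_RGB2HSV)
m=cv2.inRange(hsv,(0,0,130),(180,50,255))
o=pr((70,0,zt)).astype(int);y0,y1,x0,x1=o[1]-90,o[1]+90,o[0]-80,o[0]+80
y0=max(y0,0);sub=np.where(m[y0:y1,x0:x1]>0,'#','.')
for r in range(0,sub.shape[0],4): print(y0+r,''.join(sub[r,::2]))
print('x0',x0)
E
python3 toe.py
```

```text
[520.0998757  -31.89648791 133.30741085] [-3.14144324e+00  2.49647704e-03 -1.30946113e-01] [ 0.10111205  0.20775067 -4.58717351] 0.6104110109856916 29.978638887405396
toe [221.2 161.9]
free88 [219.5  87.4]
cap40 [288.3 174.3]
cap80 [290.6  87.4]
bowout [255.1  38.8]
20 ####.................................................#.################.....####
24 ####................................................############################
28 ####................................................############################
32 ####.................................................###########################
36 #####...............................................############################
40 ######............................##########........############################
44 #######......................####################...############################
48 #######...................######################################################
52 #######.................########################################################
56 ########..............###########.###...##################################
[... 2278 characters left out ...]
#############
168 ################.####..............................#############################
172 ####################...............................#############################
176 ##############.....................................#########.....###############
180 ##############.....................................#########.....###############
184 ##############.....................................#########.....###############
188 ##############.....................................#########....################
192 ###############....................................#########.....###############
196 ###############....................................#########....################
x0 175
```

Call:
arm_command(
  targets=[
    [2, -25, -5, -2, 0.3],
    [4, -55, -5, -4, 0.3],
    [6, -85, -5, -6, 0.3],
    [8, -115, -5, -8, 0.3],
    [9, -138, -5, -9.3, 0.3],
  ],
)

```text
t: 16.95
eef_pos: [547.5, 105.1, 138.1]
tcp_rot: [3.142, 0.002, 0.033]
ft_force: [0.4, -0.1, -5.0]
opening: 0.608
grip_force: 30.0
```

Call:
arm_command(
  targets=[
    [2, -8, 0, 0, 0.3],
    [2, -13, 0, 0, 0.3],
    [2, -13, 0, 0, 0.3],
    [2, -13, 0, 0, 0.3],
  ],
)

```text
t: 17.35
eef_pos: [549.2, 115.9, 139.4]
tcp_rot: [3.141, 0.001, 0.03]
ft_force: [0.2, -1.0, -4.7]
opening: 0.606
grip_force: 30.0
```

```bash
cat >> toe.py <<'E'
T=T_tool(s);print('toe world',(T@[45.5,-17,zt,1])[:3].round(1))
for P in [(582,134.6,103),(577,134.6,103),(587,134.6,103),(582,116.6,85),(577,134.6,85),(582,152.6,85)]: print(P,proj(c,np.array(P,float)).round(1))
E
python3 toe.py
```

```text
[549.28617579 115.83381563 139.49676116] [3.14143761e+00 3.22457746e-04 3.03412072e-02] [ 1.76733959 -0.45203899 -5.21913589] 0.612563120817657 29.97853696346283
toe [221.7 162.3]
free88 [220.   87.8]
cap40 [288.8 174.7]
cap80 [291.   87.8]
bowout [255.6  39.3]
20 ...................................................................#############
24 ..................................................................##############
28 ..............................########...........................###############
32 .............................###....###..........................###############
36 ............................##.......###.........................###############
40 ..................##........##...###########....................################
44 .................###........#####################...............################
48 .................###....#############################...........################
52 .................###...################################........#################
56 .................###.###################################.......################
[... 2492 characters left out ...]
#################################################
180 ################################################################################
184 ################################################################################
188 ################################################################################
192 .#..........#.......############################################################
196 #..#..........#.....############################################################
x0 175
toe world [594.3 134.2 148. ]
(582, 134.6, 103) [225.8 169.9]
(577, 134.6, 103) [225.7 177.9]
(587, 134.6, 103) [225.9 161.8]
(582, 116.6, 85) [255.1 165.4]
(577, 134.6, 85) [227.7 172. ]
(582, 152.6, 85) [200.6 163.8]
```

Call:
arm_command(
  targets=[
    [0, 0, 10, 0, 0.3],
    [0, 0, 20, 0, 0.3],
    [0, 0, 28, 0, 0.3],
    [0, 0, 36, 0, 0.3],
    [0, 0, 42, 0, 0.3],
  ],
)

```text
t: 17.9
eef_pos: [549.2, 116.6, 96.6]
tcp_rot: [3.142, 0.001, 0.031]
ft_force: [0.5, -0.5, -5.0]
opening: 0.605
grip_force: 30.0
```

Call:
arm_command(
  targets=[
    [0, 0, 5, 0, 0.3],
    [0, 0, 10, 0, 0.3],
    [0, 0, 15, 0, 0.3],
    [0, 0, 19, 0, 0.3],
    [0, 0, 20, 0, 0.3],
  ],
)

```text
t: 18.4
eef_pos: [549.3, 116.7, 77.2]
tcp_rot: [3.142, 0.0, 0.031]
ft_force: [0.5, 0.7, -5.2]
opening: 0.61
grip_force: 30.0
```

Call:
arm_command(
  targets=[
    [0, 0, 0, 0, 0.3],
    [0, 0, 0, 0, 0.3],
  ],
)

```text
t: 18.6
eef_pos: [549.6, 116.7, 77.8]
tcp_rot: [3.142, -0.0, 0.031]
ft_force: [0.3, -0.1, -4.8]
opening: 0.606
grip_force: 30.0
```

Call:
arm_command(
  targets=[
    [-3, 0, 0, 0, 0.3],
    [-6, 0, 0, 0, 0.3],
    [-9, 0, 0, 0, 0.3],
    [-12, 0, 0, 0, 0.3],
    [-12, 0, 0, 0, 0.3],
  ],
)

```text
t: 19.1
eef_pos: [537.0, 116.3, 77.7]
tcp_rot: [3.142, 0.0, 0.031]
ft_force: [-0.4, -0.1, -4.5]
opening: 0.607
grip_force: 30.0
```

Call:
arm_command(
  targets=[
    [-3, 0, 0, 0, 0.3],
    [-6, 0, 0, 0, 0.3],
    [-9, 0, 0, 0, 0.3],
    [-13, 0, 0, 0, 0.3],
    [-13, 0, 0, 0, 0.3],
  ],
)

```text
t: 19.6
eef_pos: [523.8, 115.9, 77.6]
tcp_rot: [3.142, 0.0, 0.032]
ft_force: [1.1, 0.2, -4.9]
opening: 0.607
grip_force: 30.0
```

```bash
python3 toe.py; python3 - <<'E'
import cv2
g=cv2.imread('pics/k.png',0)
for r in range(60,240,5): print(r,' '.join('%3d'%v for v in g[r,180:300:5]))
E
```

```text
[524.22008464 115.91955033  77.70711477] [-3.14157527e+00 -2.49455302e-05  3.14175596e-02] [-0.03434281 -0.06955412 -4.87469743] 0.6031225593802928 29.97857540845871
toe [221.7 162.3]
free88 [220.   87.8]
cap40 [288.8 174.7]
cap80 [291.   87.8]
bowout [255.6  39.3]
20 ...............................#............######..............................
24 ...........................................#######......#########...............
28 ...........................................#######......#########...............
32 #..............#...............###.........#######.....##########...............
36 ...............................###.........#######......#########...............
40 ..............................###############...................................
44 ...........................#######################..............................
48 ........................#############################...........................
52 .......................################################..##.....................
56 .....................###########################################...........
[... 6088 characters left out ...]

205 127 126 125 124 122 119 135 134 128 128 137 132 128 131 132 128 118 111 112 123 145 152 148 123
210 126 126 121 125 108 112 125 128 123 132 130 113 112 113 107 113 114 110 111 128 136 137 133 134
215 122 123 124 119 113 114 114 113 110 114 113 112 110 106 113 113 113 110 118 112 110 107 110 108
220 123 125 125 114 131 129 130 128 136 125 124 123 123 124 119 123 120 123 125 128 125 120 129 132
225 125 125 120 156 168 166 173 169 150 134 130 132 133 133 173 167 133 130 129 132 136 129 160 176
230 125 122  86 196 210 211 213 206 141 135 134 136 141 143 179 178 145 140 135 131 135 132 196 215
235 117  43  78 198 215 214 216 213 133 137 158 129  76  56  46  38  49  94 138 152 138 136 130 217
```

```bash
python3 - <<'E'
from cell import env
print(env.job_done())
E
```

```text
the job is handed in; nothing more can be done
None
```

The keeper is shut in its catch, and the padlock is open with its shackle's free end hooked through both hasp eyes from behind, about 13 mm past their centre. The gripper holds it level with no force showing on the rack, and I handed the job in at about 20 s of the 72 s; the judge's verdict was not shown.

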